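# Set the sanding drum in the tilted spindle collet

### The arm

A 6-joint arm with a two-finger parallel gripper is mounted at the origin on the work surface. World frame = base frame: x ahead of the robot, y to its left, z up, the work surface at z = 0. Lengths are in mm, angles in rad, forces in N, time in s.
With the tool pointing down it reaches from about 300 to 750 mm from the base axis. Payload 8.5 kg.
Tool frame: the origin (TCP) lies at the very end of the fingers, on their centre line; the grasp point (between the pads) lies grip_point_offset behind it (grip_point_offset is the distance from the TCP to the grasp point, in mm); z points along the fingers, y is the line along which they close (so a half turn about z gives the same grasp; the last joint's range is limited). The gripper opens to 88 mm and grips with 3 to 60 N. Pads are 18 mm wide; open, the fingers measure 123 mm over their backs; the gripper's body (75 mm by 187 mm) begins 45 mm behind the grasp point.
Start: joints at [-1.507, 0.381, 1.297, -0, 1.464, -0.215], TCP at [151.356, -528.745, 204.348] pointing down, gripper open.
Joint ranges: [-3.11, 3.11], [-0.89, 2.33], [0.22, 2.48], [-1.42, 4.56], [0.17, 2.85], [-2.88, 2.88]. Speed limits (rad/s): [2.39, 2.39, 3.14, 3.14, 3.14, 3.14].

### API

Orientations are given as a unit quaternion [x, y, z, w].
In Python, from rig import goto, servo_line, goto_joints, release, close_gripper, sleep, ik, camera, camera_params, IKError, finish_job, read_time_s, read_q, read_dq, read_joint_efforts, read_tcp_pos, read_tool_rot, read_force, read_torque, read_opening, read_finger_force, grip_point_offset gives the robot as it stands. The module is installed in compiled form; this text tells all that it offers. Calls block until the motion is done:
- goto(position, orientation): joint-space move of the TCP to a pose.
- servo_line(position, speed=150, frame=None, force_limit=None): straight line of the TCP; frame=None keeps the orientation; speed is the mean speed in mm/s. With force_limit (N) it stops when the force on the tool has changed by that much, and returns True; else False.
- goto_joints(angles): joint-space move.
- release() and close_gripper(effort=None): open the fingers fully, or close them until they stop; effort is the grip in N (None keeps the last).
- sleep(seconds).
- ik(position, orientation): joint angles nearest the present ones, or None.
- camera(name): name is "scene" or "top"; returns the picture (420x560x3 uint8, red, green, blue); there is no depth.
- camera_params(name): a dict with "fx", "fy", "cx", "cy" (pixels), "D" ([k1, k2, p1, p2, k3] as OpenCV has them; the pictures are not rectified), "rvec" (rotation vector, rad) and "tvec" (3), from world to camera coordinates, as OpenCV has them. Camera axes: x right, y down, z forward; pixel columns grow to the right and rows downward; lengths in mm; the calibration is good to about 2 mm. A picture is of the moment at which its call begins. camera_params takes no time and is no camera call.
A pose or a line that the arm cannot do raises IKError and nothing moves.
- finish_job(): hands the job in; it is judged then, once.
Readings, each from a call of its own:
- read_time_s(): time.
- read_q(): joint angles.
- read_dq(): joint speeds.
- read_joint_efforts(): joint torques, N m.
- read_tcp_pos(): TCP position.
- read_tool_rot(): TCP orientation.
- read_force(): force on the tool from outside, world axes, zero at the start.
- read_torque(): the same for the moment, N m.
- read_opening(): finger opening in mm.
- read_finger_force(): force on a finger pad.
Only numpy, scipy, OpenCV 4.12 (cv2) and the standard library are available. Lean on these libraries where they do the work, as an engineer would, in place of code of your own. Each camera call takes 0.05 s, during which the arm holds its last target. There are 200 camera calls.

### The job

Take the sanding drum with the orange sleeve out of the bit block and set its shank fully home in the collet of the leaning spindle. Let go of it, then swing the red lever on the collet nut clockwise, as seen looking down into the collet, as far as it goes so the jaws grip the shank. Leave the other two bits standing undisturbed in the block.

Things in the scene. Friction and masses are not known exactly. Their poses are not given: they have to be found in the camera images.
- drum: Sanding drum, 105 mm long, about 0.2 kg: round steel shank 12 mm diameter, 60 mm long, tip chamfered 4 mm; above it an orange cylinder 40 mm diameter, 40 mm tall; dark bolt head (14 mm diameter, 5 mm) on top. Origin at the shank tip, +z up the axis; the orange part spans z = 60 to 100 mm. Starts upright in a hole of the block.
- drum_mid (a point): Centre of the orange part of the drum, on its axis, 80 mm above the shank tip; a good place to grip.
- block: Fixed wooden block, 60 x 220 x 45 mm (x, y, z), origin at the centre of its underside. Three holes 14 mm diameter, 35 mm deep, at y = -75, 0, +75 mm along its length; each holds one bit, in any order.
- cone_bit: Bystander: black rubber cone bit, 12 mm shank, cone 36 mm diameter, 98 mm long overall, standing in the block. Origin at its shank tip. Leave it.
- cutter_bit: Bystander: silver four-winged cutter bit, 12 mm shank, 34 mm over the wings, 93 mm long overall, standing in the block. Origin at its shank tip. Leave it.
- spindle: Black spindle motor, 66 mm diameter, fixed in an angle vice, its axis leaning 30 deg from vertical so the mouth faces roughly the robot. Origin: centre of the bore floor, 150 mm above the table. +z out along the axis, +y level, +x up-slope away from the robot. Nut 52 mm diameter spans z = 20 to 46 mm. Vice below: base 200 x 160 x 20 mm, two cheeks up to 125 mm above the table.
- seat (a point): Floor of the bore on its axis, where the shank tip must rest; axes as the spindle. The bore is 14 mm diameter up to z = 22 mm; above that four brass jaws up to z = 48 mm leave a 15 mm opening when the nut is open. With the drum home its orange part spans z = 60 to 100 mm.
- mouth (a point): Centre of the collet's open mouth, on the axis, 48 mm out from the bore floor; same axes as the spindle.
- nut (a joint): Collet nut angle in rad about the spindle axis: 0 = open (starts 0 to 0.25), grows clockwise seen looking down into the mouth (lever moves from the robot's side up-slope). Moves the jaws in 1.6 mm per rad: they touch a 12 mm shank at 0.94, grip from about 1.1, stop at 1.25. Needs about 4 N at the lever, more once gripping; stays where left. Once closed, no shank fits in.
- lever_grip (a point): Point on the red upright handle at the end of the nut's lever: a cylinder 16 mm diameter, parallel to the spindle axis and 85 mm from it, spanning spindle z = 36 to 98 mm; this point at z = 80 mm. At nut angle q it stands at 125 deg minus q about spindle +z, from +x towards +y. Lever arm: 12 mm round bar at spindle z = 38 mm, radial.
- jaw0: One of the four brass collet jaws, inside the nut; origin at the bore floor when open (moves with the jaw).
- jaw1: The neighbouring brass jaw, a quarter turn on; origin at the bore floor when open.
Not all that is in view belongs to the job. Of the things that look like the drum, the smallest one is meant.

How it is judged (in metres and radians):
On the way, in this order (a step that is already met when the one before it is completed fails the run):
1. the drum's shank is fully home in the collet and let go, with the nut still open (z of drum in the frame of seat below 0.005 m and distance between drum and seat below 0.006 m and angle between the z axis of drum and the z axis of spindle, either way round below 0.14 rad and value of joint nut below 0.8 rad and contact force between the fingers and drum below 0.1 N), for 0.2 s.
2. the nut is turned until the jaws grip the shank (z of drum in the frame of seat below 0.005 m and distance between drum and seat below 0.006 m and angle between the z axis of drum and the z axis of spindle, either way round below 0.08 rad and value of joint nut above 1.1 rad and contact force between drum and jaw0 above 2 N and contact force between drum and jaw1 above 2 N), for 0.2 s.
At the end, for the whole second after the job is handed in: Shank tip within 6 mm of the bore floor centre (at most 5 mm above it), drum at rest and in line with the spindle within 0.08 rad, nut past 1.1 rad with two neighbouring jaws each pressing over 2 N on the shank, the other two bits within 20 mm of their starts (all of step 2 and linear speed of drum below 0.01 m/s and distance of each of cone_bit, cutter_bit from where it was at the start of the episode below 0.02 m); the robot touches nothing.
It fails at once if another bit is pulled or knocked from its place (distance of any of cone_bit, cutter_bit from where it was at the start of the episode above 0.02 m or angle between any of cone_bit, cutter_bit's own z axis and vertical above 0.35 rad).
It also fails if it takes over 58 s, if anything falls off the work surface, if the arm or the gripper's body presses on something with over 40 N, if the wrist force passes 120 N, or if a joint passes its speed limit or range.

## Working session

There is one attempt and no reset: what is moved stays moved. The work goes in short steps, each a Python script; the robot and the scene stay as the last script left them, time stands still between calls to the robot, and variables do not carry over. Pictures are saved under pics/ and viewed, at most 10 in all, crops included, and the job is handed in when it is done.

```bash
mkdir -p pics
python3 - <<'E'
from rig import *
import cv2
for n in("scene","top"):
    im=camera(n);cv2.imwrite(f"pics/{n}0.png",im[:,:,::-1]);print(n,camera_params(n))
print(grip_point_offset if not callable(grip_point_offset) else grip_point_offset(),read_tool_rot(),read_tcp_pos(),read_time_s(),read_opening())
E
```

```text
scene {'fx': 455.7112927281532, 'fy': 455.7112927281532, 'cx': 279.6254172051997, 'cy': 201.39285338645374, 'D': array([-0.07155517,  0.        ,  0.        ,  0.        ,  0.        ]), 'rvec': array([ 2.2721099 ,  0.90831364, -0.34234423]), 'tvec': array([-316.00840636, -193.9928429 , 1259.06970102])}
top {'fx': 394.8816382218266, 'fy': 394.8816382218266, 'cx': 281.06334720804466, 'cy': 204.29475006118747, 'D': array([-0.00513345,  0.        ,  0.        ,  0.        ,  0.        ]), 'rvec': array([ 2.17894815, -2.22220886,  0.01884122]), 'tvec': array([ -45.95395223,  491.78668144, 1005.82396276])}
18.700000000000003 [ 9.90298671e-01  1.38953759e-01  1.70228397e-05 -6.28843651e-04] [ 151.31902245 -528.48699432  203.81424417] 0.1 88.13670375796703
```

View pics/scene0.png

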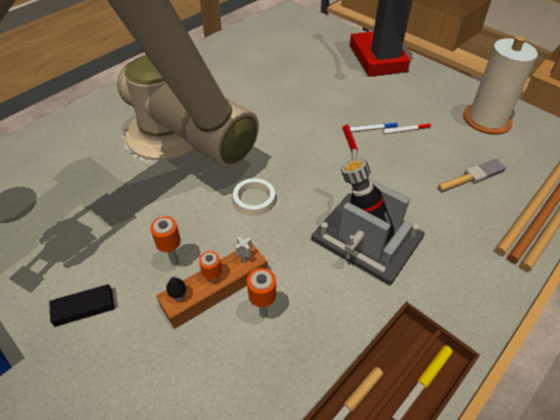

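View pics/top0.png

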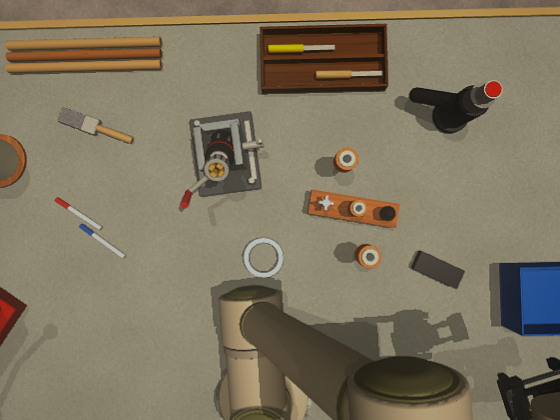

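Drum candidates in scene/top: A (165,233)/(369,257), B (210,265)/(358,208) and C (262,287)/(347,159). B is the smallest and stands in the block's middle hole, so I choose B. Next I'll check it in a close crop and zoom on the spindle.

Run:
```python
import cv2,numpy as np
s=cv2.imread("pics/scene0.png");t=cv2.imread("pics/top0.png")
def c(im,x,y,w,h,W,H):return cv2.resize(im[y:y+h,x:x+w],(W,H),interpolation=cv2.INTER_CUBIC)
L=c(s,305,115,125,165,450,594)   # 3.6x
R1=c(t,175,105,96,112,300,350)   #3.125
R2=c(s,150,210,140,110,300,236)
R=np.vstack([R1,R2]);R=np.vstack([R,np.zeros((594-len(R),300,3),np.uint8)])
cv2.imwrite("pics/crop1.png",np.hstack([L,R]))
```

```text
(no output)
```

View pics/crop1.png

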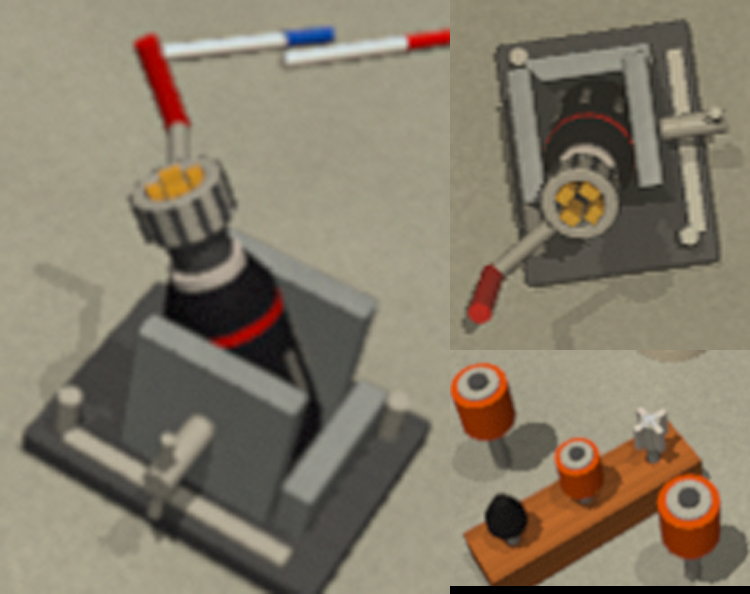

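The crop shows B as the small drum in the block's middle hole, between the black cone and the silver cutter. The brass mouth is at about scene (353.6,166.1) / top (216.6,170.3), and the red handle's top is at about scene (346,127) / top (184,205).

```bash
cat > h.py <<'E'
import numpy as np,cv2
from rig import *
from scipy.spatial.transform import Rotation as Ro
P={n:camera_params(n) for n in("scene","top")}
def ray(n,p):
    c=P[n];K=np.array([[c['fx'],0,c['cx']],[0,c['fy'],c['cy']],[0,0,1]])
    u=cv2.undistortPoints(np.array([[p]],float),K,c['D'])[0,0]
    R=cv2.Rodrigues(c['rvec'])[0];d=R.T@np.array([*u,1]);return -R.T@c['tvec'],d/np.linalg.norm(d)
def plane(n,p,z):
    o,d=ray(n,p);return o+d*(z-o[2])/d[2]
def tri(ps,pt):
    (a,d),(b,e)=ray("scene",ps),ray("top",pt)
    s=np.linalg.lstsq(np.c_[d,-e],b-a,rcond=None)[0];p,q=a+s[0]*d,b+s[1]*e
    return (p+q)/2,np.linalg.norm(p-q)
def cents(im,lo,hi,box,amin=4):
    x0,y0,x1,y1=box;h=cv2.cvtColor(im[y0:y1,x0:x1],cv2.COLOR_BGR2HSV)
    m=cv2.inRange(h,lo,hi);n,_,st,ce=cv2.connectedComponentsWithStats(m)
    ys,xs=np.nonzero(m);return (xs.mean()+x0,ys.mean()+y0,len(xs)),[(*(ce[i]+[x0,y0]).round(1),st[i,4]) for i in range(1,n) if st[i,4]>=amin]
E
cat > m.py <<'E'
from h import *
s=cv2.imread("pics/scene0.png");t=cv2.imread("pics/top0.png")
G=((15,150,120),(28,255,255))
gs=cents(s,*G,(335,150,375,190));gt=cents(t,*G,(195,150,240,190));print("gold",gs,gt)
print("mouth",tri(gs[0][:2],gt[0][:2]),plane("scene",gs[0][:2],191.6),plane("top",gt[0][:2],191.6))
tc=lambda x,y:((x-450)/3.125+175,y/3.125+105)
B=[plane("top",tc(*p),20)[:2] for p in((497,45),(687,20),(719,260),(528,286))]
print("base",np.round(B));
for i in range(4):
    d=B[(i+1)%4]-B[i];print(np.linalg.norm(d).round(),np.degrees(np.arctan2(d[1],d[0])).round(1))
print("handle top",tri((305+147/3.6,115+42/3.6),tc(480,312)))
print("handle bot",tri((305+178/3.6,115+124/3.6),tc(493,270)))
# bolt heads
for nm,ps,pt in(("A",(165,226),(369.5,257)),("B",(209.5,258),(358.5,208)),("C",(262,275),(347,158.5))):print(nm,tri(ps,pt))
for nm,pt,z in(("cut",(326,203),100),("drum",(358.5,208),113),("cone",(388,213.5),105)):print(nm,plane("top",pt,z))
O=((3,170,120),(12,255,255))
print(cents(t,*O,(340,190,376,225)),cents(s,*O,(196,245,224,285)))
E
python3 m.py
```

```text
gold ((np.float64(353.1264367816092), np.float64(165.4022988505747), 87), [(np.float64(353.1), np.float64(165.4), np.int32(87))]) ((np.float64(215.91129032258064), np.float64(169.71774193548387), 124), [(np.float64(220.0), np.float64(169.2), np.int32(54)), (np.float64(212.8), np.float64(170.1), np.int32(70))])
mouth (array([561.44727291,  78.70097526, 188.20523271]), np.float64(0.2621813386466875)) [563.37779113  75.71540607 191.6       ] [560.93896037  78.01269259 191.6       ]
base [[712. 173.]
 [729.  17.]
 [532.  -6.]
 [514. 150.]]
157.0 -83.8
198.0 -173.4
157.0 96.6
199.0 6.6
handle top (array([488.97689578, 142.22297012, 207.55177171]), np.float64(3.4447039913410222))
handle bot (array([518.79967356, 143.76562754, 161.55517853]), np.float64(1.1443204019838382))
A (array([ 366.37353383, -251.52914898,  127.29585704]), np.float64(4.4056757036867396))
B (array([ 476.33965182, -233.66783208,  110.81479266]), np.float64(1.951138729382309))
C (array([ 586.95794584, -205.22428075,  140.52823173]), np.float64(2.604188643813231))
cut [ 488.98873798 -161.2747905   100.        ]
drum [ 475.66298191 -234.01213161  113.        ]
cone [ 461.76127048 -303.09207825  105.        ]
((np.float64(360.40836012861735), np.float64(209.55305466237942), 311), [(np.float64(344.5), np.float64(197.6), np.int32(51)), (np.float64(355.3), np.float64(198.7), np.int32(19)), (np.float64(369.6), np.float64(204.5), np.int32(95)), (np.float64(360.7), np.float64(218.5), np.int32(145))]) ((np.float64(207.9812030075188), np.float64(268.2142857142857), 266), [(np.float64(208.3), np.float64(267.4), np.int32(246)), (np.float64(197.0), np.float64(273.8), np.int32(4)), (np.float64(201.0), np.float64(281.5), np.int32(6))])
```

```bash
cat >> h.py <<'E'
def axes(yaw=np.radians(6.4)):
    h=np.array([np.cos(yaw),np.sin(yaw),0]);u=np.array([0,0,1.]);r3=3**.5/2
    return r3*h+.5*u,np.array([-h[1],h[0],0]),-.5*h+r3*u
SX,SY,SZ=axes()
MOUTH=np.array([561.5,77.5,191.]);SEAT=MOUTH-48*SZ
def orient(zt,yt):
    zt=zt/np.linalg.norm(zt);yt=yt-zt*(yt@zt);yt/=np.linalg.norm(yt);return Ro.from_matrix(np.c_[np.cross(yt,zt),yt,zt]).as_quat()
def sq(deg):  # tool along -SZ, closing line at deg about SZ
    a=np.radians(deg);return orient(-SZ,np.cos(a)*SX+np.sin(a)*SY)
E
python3 - <<'E'
from h import *
D=np.array([476,-233.5,0]);q=orient(np.array([0,0,-1.]),np.array([1,-1,0.]))
for a in range(-180,180,30):
    j=ik(SEAT+171*SZ,sq(a));k=ik(SEAT+61*SZ,sq(a));print(a,None if j is None else np.round(j,2),None if k is None else np.round(k,2))
p=read_tcp_pos();servo_line([p[0],p[1],260],200)
goto(D+[0,0,200],q);servo_line(D+[0,0,71],100,force_limit=15)
print(read_tcp_pos(),read_force())
close_gripper(35);print(read_opening(),read_finger_force(),read_force())
servo_line(D+[0,0,230],100);print(read_opening(),read_time_s())
E
```

```text
-180 [-0.18 -0.    1.63  0.17  1.01  2.8 ] [-0.14  0.19  1.7   0.18  0.75  2.79]
-150 [-0.18 -0.    1.63  0.17  1.01  2.28] [-0.14  0.19  1.7   0.18  0.75  2.26]
-120 [-0.18 -0.    1.63  0.17  1.01  1.75] [-0.14  0.19  1.7   0.18  0.75  1.74]
-90 [-0.18 -0.    1.63  0.17  1.01  1.23] [-0.14  0.19  1.7   0.18  0.75  1.22]
-60 [-0.18 -0.    1.63  0.17  1.01  0.7 ] [-0.14  0.19  1.7   0.18  0.75  0.69]
-30 [-0.18 -0.    1.63  0.17  1.01  0.18] [-0.14  0.19  1.7   0.18  0.75  0.17]
0 [-0.18 -0.    1.63  0.17  1.01 -0.34] [-0.14  0.19  1.7   0.18  0.75 -0.35]
30 [-0.18 -0.    1.63  0.17  1.01 -0.87] [-0.14  0.19  1.7   0.18  0.75 -0.88]
60 [-0.18 -0.    1.63  0.17  1.01 -1.39] [-0.14  0.19  1.7   0.18  0.75 -1.4 ]
90 [-0.18 -0.    1.63  0.17  1.01 -1.91] [-0.14  0.19  1.7   0.18  0.75 -1.92]
120 [-0.18 -0.    1.63  0.17  1.01 -2.44] [-0.14  0.19  1.7   0.18  0.75 -2.45]
150 None None
[ 476.2424238  -233.67206226   71.50024992] [ 0.35076101  0.74116929 -0.00574605]
38.43780832402064 34.998435974121094 [-0.27689195 -0.2150471   0.2085712 ]
38.235370700283895 6.15
```

Run:
```python
from h import *
goto(SEAT+171*SZ,sq(20));servo_line(SEAT+130*SZ,120)
print(read_tcp_pos()-(SEAT+130*SZ),read_time_s())
s=camera("scene")[:,:,::-1];t=camera("top")[:,:,::-1]
cv2.imwrite("pics/s1.png",s);cv2.imwrite("pics/t1.png",t)
c=lambda im,x,y:cv2.resize(im[y:y+120,x:x+80],(400,600),interpolation=cv2.INTER_CUBIC)
cv2.imwrite("pics/crop2.png",np.hstack([c(s,310,90),c(t,175,120)]))
```

```text
[ 0.26311561 -0.44915716 -0.00452594] 7.8167
```

View pics/crop2.png

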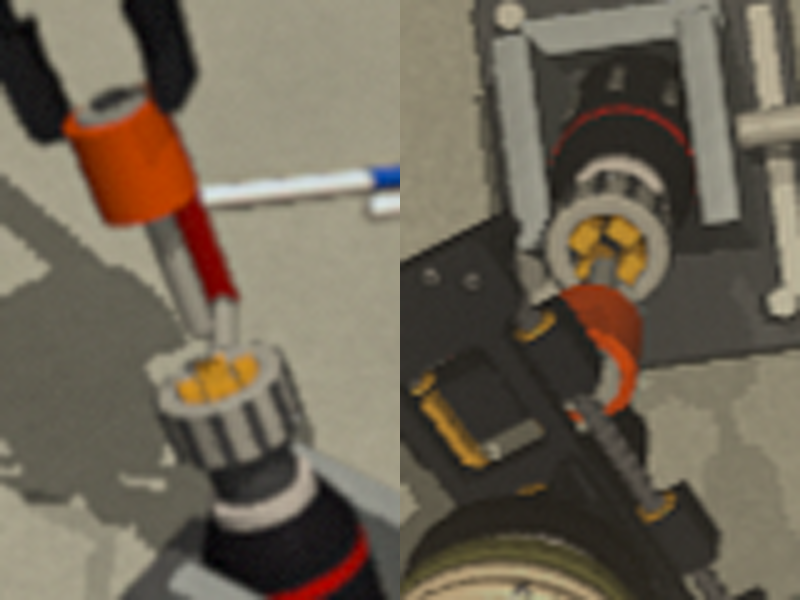

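The drum hangs just beyond the mouth. In the scene crop its tip is near (207,332) and the brass near (217,378). I'll overlay the predicted axis points to see how far off they are.

```bash
cat >> h.py <<'E'
def proj(n,X):
    c=P[n];K=np.array([[c['fx'],0,c['cx']],[0,c['fy'],c['cy']],[0,0,1]])
    return cv2.projectPoints(np.array([X],float),c['rvec'],c['tvec'],K,c['D'])[0][0,0]
def overlay(out,views,pts,w=64,h=96,k=6.25):
    o=[]
    for n,f,x,y in views:
        im=cv2.resize(cv2.imread(f)[y:y+h,x:x+w],None,fx=k,fy=k,interpolation=cv2.INTER_CUBIC)
        for X,col in pts:
            p=(proj(n,X)-[x,y]+.5)*k;cv2.drawMarker(im,tuple(int(v) for v in p),col,cv2.MARKER_CROSS,13,1)
        o.append(im)
    cv2.imwrite(out,np.hstack(o))
E
python3 - <<'E'
from h import *
T=read_tcp_pos();d=Ro.from_quat(read_tool_rot()).apply([0,0,1])
tip=T+61*d
b=(255,0,0);g=(0,255,0)
pts=[(tip-d*z,b) for z in(0,20,40,60,100,105)]+[(MOUTH,g),(MOUTH-2*SZ+26*SX,g),(MOUTH-2*SZ-26*SX,g),(MOUTH-2*SZ+26*SY,g),(MOUTH-2*SZ-26*SY,g),(SEAT-5*SZ,g)]
overlay("pics/ov1.png",[("scene","pics/s1.png",318,102),("top","pics/t1.png",185,130)],pts)
s=cv2.imread("pics/s1.png");t=cv2.imread("pics/t1.png");G=((15,150,120),(28,255,255))
print(cents(s,*G,(335,150,375,190))[0],proj("scene",MOUTH),cents(t,*G,(205,150,230,185))[0],proj("top",MOUTH))
E
```

```text
(np.float64(353.3058823529412), np.float64(165.43529411764706), 85) [352.8819323  164.70866906] (np.float64(216.11764705882354), np.float64(169.04901960784315), 102) [216.20048385 169.48058017]
```

View pics/ov1.png

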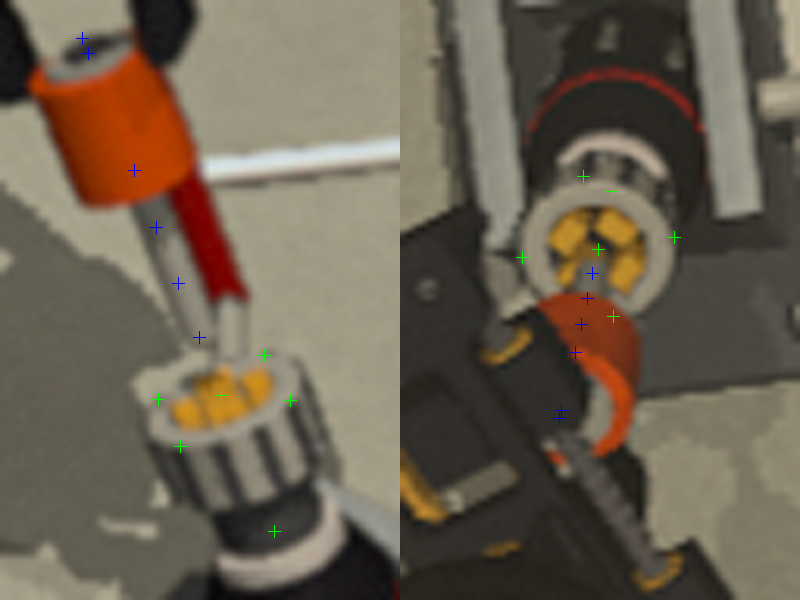

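The overlay matches the nut rim, neck and shank to within about 1 px. I'll insert along the axis with a force limit.

```bash
cat >> h.py <<'E'
def sf():
    T=read_tcp_pos()-SEAT;f=read_force();return np.round([T@SX,T@SY,T@SZ-61,f@SX,f@SY,f@SZ],1)
E
python3 - <<'E'
from h import *
print(sf())
for z in(52,44,36,28,20,12,6):
    r=servo_line(SEAT+(61+z)*SZ,30,force_limit=12);print(z,r,sf(),read_opening())
    if r:break
print(read_time_s())
E
```

```text
[ 0.5 -0.3 69.6 -1.  -0.2 -1.5]
52 False [ 0.1  0.  52.  -0.8  0.4 -1. ] 38.28141664939623
44 False [-0.1  0.  43.8 -1.3 -1.  -1.2] 38.302653763036155
36 False [-0.1  0.  35.8 -2.3  0.1 -1.9] 38.29845611470054
28 False [-0.   0.  27.8 -1.3  1.3 -1.9] 38.14069829412508
20 False [-0.6  0.1 19.6 -2.9 -0.5 -1.8] 38.193906906874005
12 False [-0.6  0.  11.6 -4.3 -0.4 -4.3] 37.962580726186374
6 False [-0.5  0.1  5.7 -5.7 -0.5 -4.1] 38.12263822140298
11.0667
```

Run:
```python
from h import *
servo_line(SEAT-0.6*SX+(61+5)*SZ,20);print(sf())
for z in(2,0,-2,-4,-6):
    r=servo_line(SEAT-0.8*SX+(61+z)*SZ,20,force_limit=14);print(z,r,sf(),read_opening())
    if r:break
```

```text
[-0.6 -0.   5.1 -4.6 -1.  -1.7]
2 False [-0.7  0.   2.  -4.2 -0.6 -1.5] 38.14676396370311
0 False [ 0.1 -0.1  1.  -5.5 -0.3  9.8] 38.42619674837583
-2 False [ 1.4 -0.1  0.4 -5.9 -1.2 23.6] 38.463284441423944
-4 False [ 3.  -0.3 -0.4 -5.  -0.6 34.7] 38.55272613663776
-6 False [ 4.1 -0.3 -1.4 -6.4 -0.5 43.2] 38.739971159022915
```

Run:
```python
from h import *
servo_line(SEAT-0.8*SX+(61+0.7)*SZ,30);print(sf())
release();sleep(0.4);print(sf(),read_opening(),read_finger_force())
servo_line(SEAT-0.8*SX+(61+75)*SZ,120);sleep(.2)
goto(SEAT-60*SX+200*SZ-60*SY,sq(20))
s=camera("scene")[:,:,::-1];t=camera("top")[:,:,::-1]
cv2.imwrite("pics/s2.png",s);cv2.imwrite("pics/t2.png",t)
b=(255,0,0);pts=[(SEAT+100*SZ,b),(SEAT+60*SZ,b)]
for q in(0,.25):
    a=np.radians(125)-q
    for z in(38,98):pts.append((SEAT+85*(np.cos(a)*SX+np.sin(a)*SY)+z*SZ,(0,255,0) if q else (255,255,0)))
overlay("pics/ov2.png",[("scene","pics/s2.png",318,102),("top","pics/t2.png",170,130)],pts)
print(read_time_s())
```

```text
[ 2.3 -0.2  1.7  6.1  2.6  3.6]
[-0.8 -0.   0.7 -0.6 -0.3 -0. ] 88.07753838336448 0.0
15.8083
```

View pics/ov2.png

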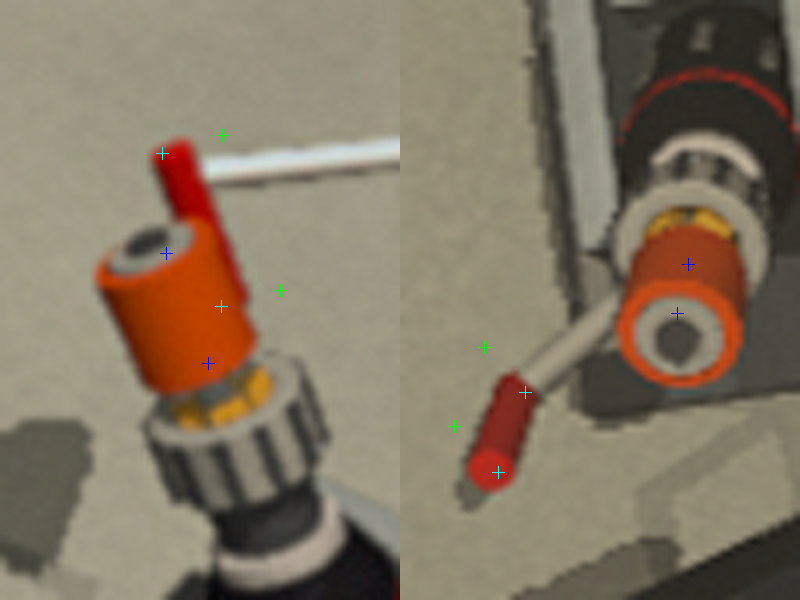

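The drum sits seated in the collet with a slight droop. The lever is at q≈0.05, with the handle top at scene (346,125) / top (184.5,205). Next I'll grip the handle tangentially and swing it along its arc.

```bash
cat > sw.py <<'E'
from h import *
def lp(q,z,r=85):
    a=np.radians(125)-q;return SEAT+r*(np.cos(a)*SX+np.sin(a)*SY)+z*SZ, sq(35-np.degrees(q))
def ft(q):
    a=np.radians(125)-q;t=np.sin(a)*SX-np.cos(a)*SY;f=read_force();T=read_tcp_pos()-SEAT
    return f@t,np.degrees(125*np.pi/180-np.arctan2(T@SY,T@SX))/57.2958,np.hypot(T@SX,T@SY),f@SZ,np.linalg.norm(f)
E
python3 - <<'E'
from sw import *
goto(*lp(0.05,180));servo_line(lp(.05,61)[0],100,force_limit=10);print(np.round(ft(.05),2))
close_gripper(20);print(read_opening(),np.round(ft(.05),2))
for q in np.arange(.15,1.41,.1):
    p,o=lp(q,61);servo_line(p,40,frame=o);f=ft(q);print(round(q,2),np.round(f,2))
    if f[0]<-38 or f[4]>55:break
print(read_opening(),read_time_s())
E
```

```text
[ 8.000e-02  5.000e-02  8.483e+01 -3.200e-01  5.100e-01]
14.18745682186149 [-4.380e+00  4.000e-02  8.525e+01  1.860e+00  4.760e+00]
0.15 [ 0.1   0.15 85.04 -1.6   1.73]
0.25 [-0.32  0.25 84.94 -1.4   1.43]
0.35 [-0.47  0.35 84.85 -0.59  1.02]
0.45 [-0.29  0.45 84.78  0.27  3.02]
0.55 [-1.55  0.55 84.65 -1.    5.21]
0.65 [-0.32  0.65 84.54  0.64  6.03]
0.75 [-0.45  0.75 84.38  0.69  7.11]
0.85 [-0.69  0.85 84.25  1.28  8.17]
0.95 [-0.92  0.94 84.06  1.64  7.85]
1.05 [-0.51  1.04 83.91  1.9   8.09]
1.15 [-1.74  1.14 83.73  2.45  9.29]
1.25 [-4.31  1.22 83.52  4.54 10.76]
1.35 [-32.11   1.23  82.61  17.84  37.41]
14.306185960701189 23.55
```

The lever has hit its stop. I'll release, back off and check.

Run:
```python
from sw import *
p,o=lp(1.26,61);servo_line(p,40,frame=o);print(np.round(ft(1.25),2))
release();sleep(.2);servo_line(lp(1.26,180)[0],120)
goto(SEAT-60*SX+220*SZ-60*SY,sq(0))
s=camera("scene")[:,:,::-1];t=camera("top")[:,:,::-1]
cv2.imwrite("pics/s3.png",s);cv2.imwrite("pics/t3.png",t)
pts=[(SEAT+100*SZ,(255,0,0)),(SEAT+60*SZ,(255,0,0))]
for q,c in((1.1,(255,255,0)),(1.25,(0,255,0))):
    a=np.radians(125)-q
    for z in(38,98):pts.append((SEAT+85*(np.cos(a)*SX+np.sin(a)*SY)+z*SZ,c))
overlay("pics/ov3.png",[("scene","pics/s3.png",318,82),("top","pics/t3.png",170,110)],pts)
cv2.imwrite("pics/full3.png",np.hstack([cv2.resize(s,(400,300)),cv2.resize(t,(400,300))]))
print(read_force(),read_time_s())
```

```text
[-6.79  1.22 83.16  5.25 12.58]
[ 0.33961452 -0.44608771 -0.54258151] 27.5833
```

View pics/ov3.png

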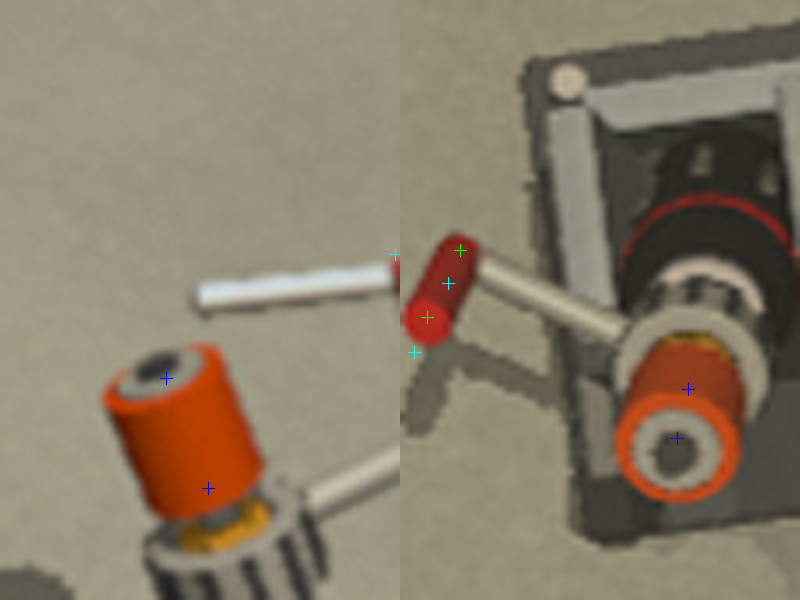

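View pics/full3.png

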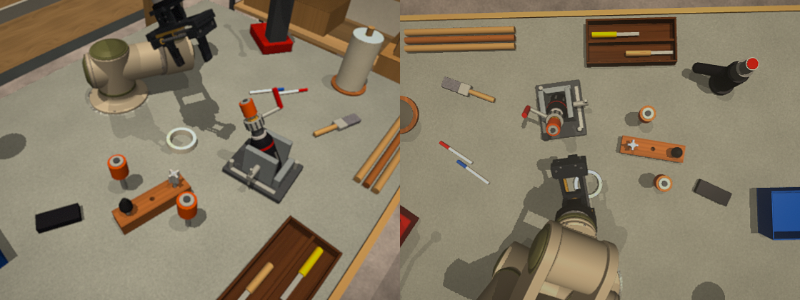

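The lever stands at about 1.25, with its handle top at the predicted spot, top (174,160). The drum is upright in the collet, and the cone and cutter bits stand untouched. The arm is clear.

```bash
python3 -c "
from rig import *
print(finish_job())"
```

```text
the job is handed in; nothing more can be done
None
```

I handed the job in at about 28 s on the robot's clock: the orange drum is home in the collet, the lever is swung to its stop at about 1.23–1.25 rad, and the cone and cutter bits still stand in the block; I couldn't measure the jaw forces, and the hand-in gave no verdict.

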